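# Rattle-check the emptied parts tins before they go back

### The arm

A 7-joint arm with a two-finger parallel gripper is mounted at the origin on a cart in front of the work surface, level with it; the furniture and walls round the work are solid. World frame = base frame: x ahead of the robot, y to its left, z up, the work surface at z = 0. Lengths are in m, angles in rad, forces in N, time in s.
With the tool pointing down it reaches from about 0.35 to 0.9 m from the base axis. Payload 19.9 kg.
Tool frame: the origin (TCP) lies midway between the tips of the shut fingers; the grasp point (between the pads) lies 19 mm behind it; z points along the fingers, y is the line along which they close (so a half turn about z gives the same grasp; the last joint's range is limited). The gripper opens to 94 mm and grips with 3 to 60 N. Pads are 16 mm wide; open, the fingers measure 119 mm over their backs; the gripper's body (75 mm by 177 mm) begins 78 mm behind the grasp point.
Start: joints at [-1.24, 0.417, -0.01, 1.614, 0.005, 1.111, -0.053], TCP at [0.228, 0.582, 0.205] pointing down, gripper open.
Joint ranges: [-2.81, 2.81], [-0.39, 2.02], [-1.27, 1.25], [0.06, 2.57], [-1.19, 4.33], [0.19, 2], [-2.82, 2.82]. Speed limits (rad/s): [1.89, 1.89, 2.39, 2.39, 3.01, 3.01, 3.01].

### API

Orientations are given as a rotation vector (axis times angle).
In Python, from station import manip gives the robot as it stands.
- The arm moves only by the tool carry_out, never from a script. Its argument "steps" is one flat list of numbers, 7 for each row, row after row: the shift along the tool's x, y, z in cm, then the turn, a rotation vector about the tool's x, y, z in degrees, then the opening, from -1 (shut) to 1 (fully open), so that 0 is half open. A call has 1 to 20 rows; each row is the pose to reach, as a shift and turn from the pose commanded when the call began, along the tool's axes at that moment; what a row does not reach only later rows make up. A row lasts 1/10 s, in which the tool goes at most 50 mm and 8.59 degrees, less where a joint would pass 70% of its speed; a pose out of reach is approached as far as the arm can. A call with a gripper value outside its range is refused whole. The fingers move at their own pace and stop on an object; the grip force is fixed at half the most. Time passes only in rows, so rows that repeat a pose let the fingers close. It gives the time, the measured TCP pose, the force, the opening and the grip force at its end, in the units of the state.
- manip.state(): the state, without advancing time (a new reading comes with each control period).
- manip.get_image(name): name is "scene" or "top" or "wrist"; returns (picture, depth): 420x560x3 uint8, red, green, blue; 420x560 float32, m along the optical axis (not along the pixel's ray), 0 where there is no reading.
- manip.camera_model(name): a dict with "fx", "fy", "cx", "cy" (pixels), "R" (3x3) and "t" (3): a world point X has camera coordinates R X + t. Camera axes: x right, y down, z forward; pixel columns grow to the right and rows downward; lengths in m; the calibration is good to about 2 mm. A picture is of the moment at which its call begins: read the wrist's pose just before it. camera_model takes no time and is no camera call; for the wrist camera it gives the pose at the moment of the call.
- manip.sign_off(): hands the job in; it is judged then, once.
The state is a dict: "t": time; "q": joint angles; "qvel": joint speeds; "joint_torque": joint torques, N m; "tool_pos": TCP position; "eef_rot": TCP orientation; "force": force on the tool from outside, world axes, zero at the start; "ft_torque": the same for the moment, N m; "width": finger opening in m; "grasp_force": force on a finger pad.
Only numpy, scipy, OpenCV 4.12 (cv2) and the standard library are available. Lean on these libraries where they do the work, as an engineer would, in place of code of your own. Each camera call takes 0.05 s, during which the arm holds its last target. There are 200 camera calls.

### The job

The two loose green tins beside the crate are said to be empty, but a steel collar may have been forgotten in one. Take them one at a time: lift the tin, shake it by rocking it to one side and the other two or three times, some 30 degrees each way, and feel whether it is empty; before you take the next, stand an empty one in a free pocket of the grey crate, fully down, or stand one that still holds something upright in the middle of the yellow pad next to the tins. Never drop a tin, and leave the bottles standing where they are.

Things in the scene. Friction and masses are not known exactly. Their poses are not given: they have to be found in the camera images.
- tin_a_mid (a point): centre (52.5 mm up) of one of two loose tins, alike outside: green, pale label on both long sides, steel lid fixed tight; 86 mm along x, 60 mm along y, 105 mm high (lid from 82 mm up, 63 mm across y; flat walls below). Stands upright, z up. Empty it weighs 200 to 240 g; a steel collar left inside adds 180 to 250 g and slides about. Either tin may hold it.
- tin_b_mid (a point): centre (52.5 mm up) of one of two loose tins, alike outside: green, pale label on both long sides, steel lid fixed tight; 86 mm along x, 60 mm along y, 105 mm high (lid from 82 mm up, 63 mm across y; flat walls below). Stands upright, z up. Empty it weighs 200 to 240 g; a steel collar left inside adds 180 to 250 g and slides about. Either tin may hold it.
- crate: grey crate, fixed, 314 mm along x, 82 mm along y, walls 45 mm high; origin centre of underside, z up. Three pockets in a row along x, 98 x 72 mm inside, floor 5 mm above the table, dividers 39 mm high: a tin fits with its x along the crate's x, either way round, about 6 mm play each side. The -x end pocket holds a checked green tin (fixed, not to be handled).
- pocket_1 (a point): centre of the floor of the crate's free end pocket (crate +x end), axes as the crate's
- pocket_2 (a point): centre of the floor of the crate's free middle pocket, axes as the crate's
- batch_pad: yellow batch notebook lying flat next to the tins (another lies far off at the left end of the table), does not slide, 148 mm along its x, 108 mm along its y, its top 11 mm above the table; origin at the centre of its underside
- bottle_03_mid (a point): loose capped 500 ml bottle of amber drink, 77 mm diameter, 222 mm high, a bystander at the back; this point is its centre, 111 mm up
- bottle_06_mid (a point): loose capped 500 ml bottle of amber drink, 77 mm diameter, 222 mm high, a bystander at the back; this point is its centre, 111 mm up
- bottle_07_mid (a point): loose capped 500 ml bottle of amber drink, 77 mm diameter, 222 mm high, a bystander at the back; this point is its centre, 111 mm up
Things that resemble listed ones, but are neither listed nor needed, are in the scene too. Leave any purple or turquoise look-alike of the part that bears tin_b_mid alone.

How it is judged:
By the outcome, as a careful person would: the job done as asked, in the order asked, and still so for the second after the job is handed in, with the robot touching nothing.
It also fails if it takes over 72 s, if anything falls off the work surface, if the arm or the gripper's body presses on something with over 40 N, if the wrist force passes 120 N, or if a joint passes its speed limit or range.

## Working session

There is one attempt and no reset: what is moved stays moved. The work goes in short steps, Python scripts to look and compute and a tool call to move; the robot and the scene stay as the last step left them, time stands still between calls to the robot, and variables do not carry over. Pictures are saved under pics/ and viewed, at most 10 in all, crops included, and the job is handed in when it is done.

Besides the shell and the picture viewer there is one more tool, called after ">>>" as name(argument=value, ...) on one line, values as JSON. carry_out: Moves the arm, as the interface text tells. Its arguments: {"type":"object","properties":{"steps":{"type":"array","items":{"type":"number"}}},"required":["steps"]}

```bash
mkdir -p pics; cat > h.py <<'E'
import numpy as np, cv2
from station import manip
def grab(n,fn=None):
    m=manip.camera_model(n); p,d=manip.get_image(n)
    if fn: cv2.imwrite('pics/'+fn,p[:,:,::-1])
    return p,d,m
def ray(m,u,v,z):
    R=np.array(m['R']);t=np.array(m['t']);c=-R.T@t
    r=R.T@np.array([(u-m['cx'])/m['fx'],(v-m['cy'])/m['fy'],1]); return c+r*(z-c[2])/r[2]
def cloud(d,m):
    R=np.array(m['R']);t=np.array(m['t']);v,u=np.indices(d.shape)
    P=np.stack([(u-m['cx'])/m['fx']*d,(v-m['cy'])/m['fy']*d,d],-1)
    return (P-t)@R
E
python3 - <<'E'
from h import *
out=[]
for n in('scene','top'):
    p,d,m=grab(n); np.savez(f'{n}.npz',p=p,d=d,**{k:np.array(x) for k,x in m.items()}); cv2.imwrite(f'pics/{n}0.png',p[:,:,::-1])
    print(n,m)
s=manip.state();print({k:np.round(v,3) for k,v in s.items()})
E
```

```text
scene {'fx': 515.8059480214346, 'fy': 515.8059480214346, 'cx': 282.4368047692576, 'cy': 208.9455897247113, 'R': array([[ 0.81103583, -0.58440381,  0.02632611],
       [-0.25927019, -0.39942755, -0.87933873],
       [ 0.52440428,  0.70634964, -0.47546854]]), 't': array([-0.37964536,  0.31285614,  1.26223848])}
top {'fx': 533.08324772351, 'fy': 533.08324772351, 'cx': 279.97485146891495, 'cy': 213.7221166608062, 'R': array([[ 0.02251664, -0.99966465,  0.01279044],
       [-0.98335151, -0.02445303, -0.18006069],
       [ 0.18031307, -0.00852313, -0.98357234]]), 't': array([0.12915152, 0.58356556, 1.65546503])}
{'t': np.float64(0.1), 'q': array([-1.24 ,  0.418, -0.01 ,  1.614,  0.005,  1.111, -0.053]), 'qvel': array([-0.001, -0.002,  0.001, -0.   ,  0.001, -0.001, -0.001]), 'joint_torque': array([ 2.0000e-03, -8.5258e+01,  6.4000e-01, -4.2670e+01, -4.9000e-02,
        1.6000e-02,  0.0000e+00]), 'tool_pos': array([0.228, 0.582, 0.205]), 'eef_rot': array([-5.820e-01, -3.087e+00,  2.000e-03]), 'force': array([-0.365,  0.206,  0.28 ]), 'ft_torque': array([-0.013, -0.069,  0.017]), 'grasp_force': np.float64(0.0), 'width': np.float64(0.094)}
```

View pics/scene0.png

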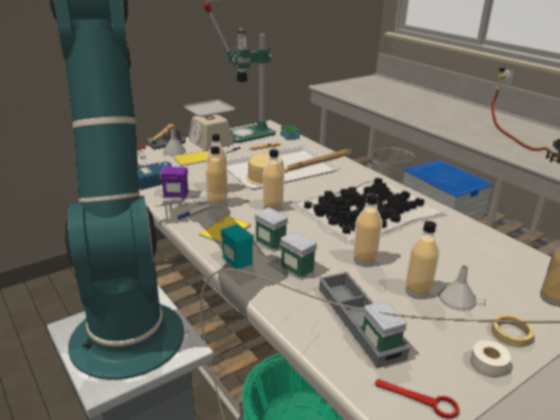

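View pics/top0.png

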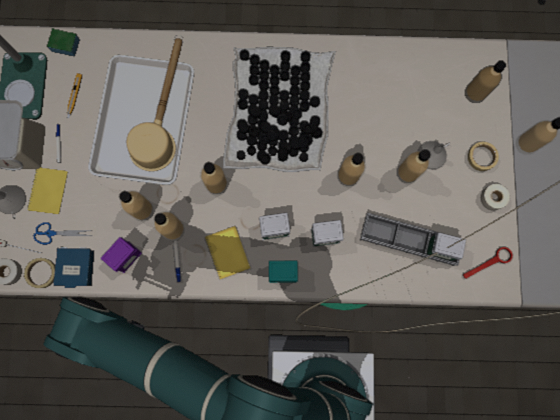

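The scene view shows two green tins at (270,228) and (298,254), the yellow pad at (227,228), and a teal look-alike at (237,245). In the top view the tins are at (275,224) and (327,232), the pad at (228,252), and the crate runs from (362,213) to (463,262) with its filled pocket at the right end.

```bash
python3 - <<'E'
from h import *
z=np.load('top.npz');p,d=z['p'],z['d'];m={k:z[k] for k in('fx','fy','cx','cy','R','t')}
P=cloud(d,m);hsv=cv2.cvtColor(p,cv2.COLOR_RGB2HSV)
def rep(name,mask,x0,y0,x1,y1,zt):
    k=np.zeros_like(mask);k[y0:y1,x0:x1]=mask[y0:y1,x0:x1]
    n,l,s,c=cv2.connectedComponentsWithStats(k.astype(np.uint8));i=1+np.argmax(s[1:,4])
    v,u=np.nonzero(l==i); w=np.array([ray(m,a,b,zt) for a,b in zip(u,v)])
    r=cv2.minAreaRect((w[:,:2]*1000).astype(np.float32)); bx=cv2.boxPoints(r)
    print(name,len(u),np.round(r[0],1),np.round(r[1],1),round(r[2],1),'medz',np.median(P[v,u,2]).round(4), bx.round().tolist())
hi=(P[:,:,2]>.093)&(P[:,:,2]<.117)&(d>0)
rep('tin275',hi,250,200,300,245,.105)
rep('tin327',hi,304,210,350,250,.105)
rep('teal',hi,262,255,305,290,.105)
rep('checked',hi,425,225,470,270,.105)
rep('pad',(hsv[...,0]>18)&(hsv[...,0]<35)&(hsv[...,1]>130)&(P[:,:,2]<.03),195,215,260,285,.011)
rep('crate',(P[:,:,2]>.036)&(P[:,:,2]<.055),350,200,480,275,.045)
for a,n in zip([(213,178),(351,170),(413,165),(168,225),(133,205)],range(9)):
    k=(P[:,:,2]>.19)&(P[:,:,2]<.25);u,v=a
    q=P[v-30:v+30,u-30:u+30][k[v-30:v+30,u-30:u+30]]; print('bottle',q.mean(0).round(3))
print('edge',ray(m,280,297,0))
E
```

```text
tin275 585 [537.9 161.7] [64.1 88.7] 9.2 medz 0.106 [[499.0, 200.0], [513.0, 113.0], [577.0, 123.0], [563.0, 211.0]]
tin327 585 [518.8  -3.4] [65.3 89.1] 8.6 medz 0.1064 [[480.0, 36.0], [493.0, -52.0], [558.0, -43.0], [544.0, 45.0]]
teal 609 [396.8 131.9] [60.7 88.2] 1.4 medz 0.106 [[365.0, 175.0], [368.0, 87.0], [428.0, 89.0], [426.0, 177.0]]
checked 587 [ 475.2 -367.3] [109.1  90.4] 76.6 medz 0.1109 [[419.0, -410.0], [506.0, -431.0], [532.0, -325.0], [444.0, -304.0]]
pad 1374 [458.4 310.8] [145.4 100.6] 21.3 medz 0.0096 [[372.0, 331.0], [409.0, 238.0], [544.0, 290.0], [508.0, 384.0]]
crate 578 [ 522.5 -238. ] [234.7  89.2] 75.7 medz 0.0449 [[450.0, -341.0], [537.0, -363.0], [595.0, -135.0], [508.0, -113.0]]
bottle [0.681 0.357 0.219]
bottle [ 0.72  -0.077  0.219]
bottle [ 0.736 -0.274  0.218]
bottle [0.527 0.489 0.22 ]
bottle [0.563 0.551 0.22 ]
edge [0.31813413 0.13627979 0.        ]
```

```bash
cat >> h.py <<'E'
from scipy.spatial.transform import Rotation as Ro
def to(x,y,z,yaw):
    "tool y at yaw deg, pointing down -> move numbers"
    s=manip.state();R=Ro.from_rotvec(s['eef_rot']);a=np.radians(yaw)
    yt=np.array([np.cos(a),np.sin(a),0]);zt=np.array([0,0,-1.]);T=Ro.from_matrix(np.stack([np.cross(yt,zt),yt,zt],1))
    print('shift cm',(R.inv().apply(np.array([x,y,z])-s['tool_pos'])*100).round(2),'turn',(R.inv()*T).as_rotvec(degrees=True).round(2))
def st():
    s=manip.state();print({k:np.round(s[k],3).tolist() for k in('t','q','tool_pos','eef_rot','force','ft_torque','width','grasp_force')})
E
python3 - <<'E'
from h import *
to(.538,.162,.30,9)
E
```

```text
shift cm [-44.2  -27.8   -9.48] turn [-6.000e-02  4.000e-02  5.964e+01]
```

>>> carry_out(steps=[0,0,-5,0,0,0,1,0,0,-9.5,0,0,0,1,-5,-3,-9.5,0,0,10,1,-44.2,-27.8,-9.5,0,0,59.6,1,-44.2,-27.8,-9.5,0,0,59.6,1,-44.2,-27.8,-9.5,0,0,59.6,1,-44.2,-27.8,-9.5,0,0,59.6,1,-44.2,-27.8,-9.5,0,0,59.6,1,-44.2,-27.8,-9.5,0,0,59.6,1,-44.2,-27.8,-9.5,0,0,59.6,1,-44.2,-27.8,-9.5,0,0,59.6,1,-44.2,-27.8,-9.5,0,0,59.6,1,-44.2,-27.8,-9.5,0,0,59.6,1,-44.2,-27.8,-9.5,0,0,59.6,1,-44.2,-27.8,-9.5,0,0,59.6,1,-44.2,-27.8,-9.5,0,0,59.6,1,-44.2,-27.8,-9.5,0,0,59.6,1])

```text
t: 1.8
tool_pos: [0.5375, 0.1633, 0.3004]
eef_rot: [-2.037, -2.391, 0.0]
force: [0.3, 0.2, -0.2]
width: 0.0938
grasp_force: 0.0
```

```bash
python3 - <<'E'
from h import *
st();p,d,m=grab('wrist','w1.png');np.savez('w1.npz',p=p,d=d,**{k:np.array(x) for k,x in m.items()})
E
```

```text
{'t': 1.8, 'q': [-0.705, 0.24, 0.43, 1.665, -0.104, 1.259, -0.095], 'tool_pos': [0.537, 0.163, 0.3], 'eef_rot': [-2.037, -2.391, 0.0], 'force': [0.33, 0.187, -0.16], 'ft_torque': [-0.082, 0.067, 0.0], 'width': 0.094, 'grasp_force': 0.0}
```

View pics/w1.png

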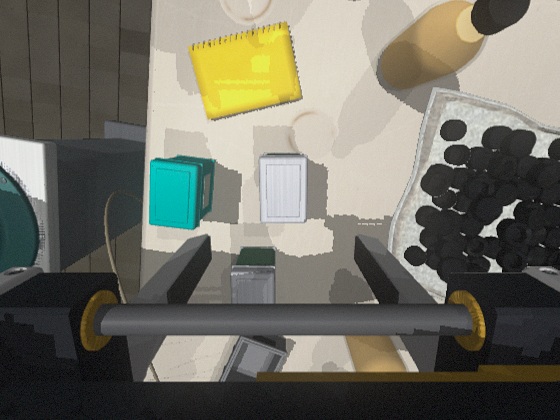

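The wrist view shows the lid of tin 1 at (283,188), the whole yellow pad at (247,72), and the teal look-alike at (180,193). The second tin is at (253,275), partly behind the gripper.

```bash
cat >> h.py <<'E'
def rect(name,p,d,m,box,zt,band,hsvr=None):
    P=cloud(d,m);k=(d>0)&(P[...,2]>band[0])&(P[...,2]<band[1])
    if hsvr:
        h=cv2.cvtColor(p,cv2.COLOR_RGB2HSV);k&=cv2.inRange(h,*map(np.array,hsvr))>0
    q=np.zeros(k.shape,np.uint8);x0,y0,x1,y1=box;q[y0:y1,x0:x1]=k[y0:y1,x0:x1]
    n,l,s,c=cv2.connectedComponentsWithStats(q);l=l==1+np.argmax(s[1:,4]);v,u=np.nonzero(l)
    w=np.array([ray(m,a,b,zt)[:2] for a,b in zip(u,v)])*1000
    r=cv2.minAreaRect(w.astype(np.float32));print(name,len(u),np.round(r[0],1),np.round(r[1],1),round(r[2],1),'z',np.median(P[v,u,2]).round(4),cv2.boxPoints(r).round().tolist())
E
python3 - <<'E'
from h import *
z=np.load('w1.npz');p,d=z['p'],z['d'];m={k:z[k] for k in('fx','fy','cx','cy','R','t')}
rect('tin1',p,d,m,(240,140,325,232),.105,(.098,.115))
rect('pad',p,d,m,(180,10,310,130),.011,(-.01,.03),((18,130,60),(35,255,255)))
E
```

```text
tin1 3174 [536.9 167.2] [61.9 87.1] 9.1 z 0.1039 [[499.0, 205.0], [513.0, 119.0], [574.0, 129.0], [561.0, 215.0]]
pad 7434 [457.1 315.4] [146.3 104. ] 21.6 z 0.0073 [[370.0, 337.0], [408.0, 240.0], [544.0, 294.0], [506.0, 391.0]]
```

```bash
python3 - <<'E'
from h import *
to(.537,.1655,.049,9.1)
E
```

```text
shift cm [ 2.300e-01 -1.000e-02  2.515e+01] turn [-0.   -0.01  0.03]
```

>>> carry_out(steps=[-0.23,0,5,0,0,0,1,-0.23,0,10,0,0,0,1,-0.23,0,14,0,0,0,1,-0.23,0,17,0,0,0,1,-0.23,0,20,0,0,0,1,-0.23,0,22,0,0,0,1,-0.23,0,24,0,0,0,1,-0.23,0,25.1,0,0,0,1,-0.23,0,25.1,0,0,0,1,-0.23,0,25.1,0,0,0,-1,-0.23,0,25.1,0,0,0,-1,-0.23,0,25.1,0,0,0,-1,-0.23,0,25.1,0,0,0,-1,-0.23,0,25.1,0,0,0,-1,-0.23,0,25.1,0,0,0,-1,-0.23,0,25.1,0,0,0,-1])

```text
t: 3.45
tool_pos: [0.5387, 0.16, 0.0499]
eef_rot: [2.039, 2.389, 0.001]
force: [-0.9, 0.3, 6.1]
width: 0.0629
grasp_force: 30.0
```

>>> carry_out(steps=[0,0,0,0,0,0,1,0,0,0,0,0,0,1,0,0,0,0,0,0,1,0,0,0,0,0,0,1,0.6,0,0.75,0,0,0,1,0.6,0,0.75,0,0,0,1,0.6,0,0.75,0,0,0,-1,0.6,0,0.75,0,0,0,-1,0.6,0,0.75,0,0,0,-1,0.6,0,0.75,0,0,0,-1,0.6,0,0.75,0,0,0,-1,0.6,0,0.75,0,0,0,-1,0.6,0,0.75,0,0,0,-1])

```text
t: 4.75
tool_pos: [0.5376, 0.1657, 0.042]
eef_rot: [2.039, 2.389, 0.0]
force: [-0.1, 0.1, 1.2]
width: 0.0625
grasp_force: 30.0
```

```bash
python3 - <<'E'
from h import *
st()
E
```

```text
{'t': 4.75, 'q': [-0.627, 0.541, 0.348, 1.903, -0.263, 0.742, 0.028], 'tool_pos': [0.538, 0.166, 0.042], 'eef_rot': [2.039, 2.389, 0.0], 'force': [-0.066, 0.094, 1.191], 'ft_torque': [-0.166, 0.019, -0.054], 'width': 0.063, 'grasp_force': 29.978}
```

>>> carry_out(steps=[0,0,-1,0,0,0,-1,0,0,-3,0,0,0,-1,0,0,-6,0,0,0,-1,0,0,-9,0,0,0,-1,0,0,-12,0,0,0,-1,0,0,-15,0,0,0,-1,0,0,-17.5,0,0,0,-1,0,0,-19,0,0,0,-1,0,0,-20,0,0,0,-1,0,0,-20,0,0,0,-1,0,0,-20,0,0,0,-1,0,0,-20,0,0,0,-1,0,0,-20,0,0,0,-1,0,0,-20,0,0,0,-1])

```text
t: 6.15
tool_pos: [0.5373, 0.1657, 0.2415]
eef_rot: [-2.039, -2.389, 0.001]
force: [0.2, -0.6, -3.8]
width: 0.0628
grasp_force: 30.0
```

```bash
python3 - <<'E'
from h import *
st()
E
```

```text
{'t': 6.15, 'q': [-0.705, 0.289, 0.43, 1.743, -0.131, 1.139, -0.079], 'tool_pos': [0.537, 0.166, 0.241], 'eef_rot': [-2.039, -2.389, 0.001], 'force': [0.178, -0.55, -3.839], 'ft_torque': [-0.069, 0.0, -0.002], 'width': 0.063, 'grasp_force': 29.979}
```

>>> carry_out(steps=[0,0,0,8,0,0,-1,0,0,0,16,0,0,-1,0,0,0,24,0,0,-1,0,0,0,31,0,0,-1,0,0,0,31,0,0,-1,0,0,0,31,0,0,-1,0,0,0,23,0,0,-1,0,0,0,15,0,0,-1,0,0,0,7,0,0,-1,0,0,0,-1,0,0,-1,0,0,0,-9,0,0,-1,0,0,0,-17,0,0,-1,0,0,0,-25,0,0,-1,0,0,0,-31,0,0,-1,0,0,0,-31,0,0,-1,0,0,0,-31,0,0,-1])

```text
t: 7.75
tool_pos: [0.5368, 0.1662, 0.2431]
eef_rot: [1.774, 2.08, 0.58]
force: [-0.5, 0.2, -3.1]
width: 0.0631
grasp_force: 30.0
```

```bash
python3 - <<'E'
from h import *
st()
E
```

```text
{'t': 7.75, 'q': [-0.887, -0.012, 0.449, 2.173, 0.322, 0.475, -0.528], 'tool_pos': [0.537, 0.166, 0.243], 'eef_rot': [1.774, 2.08, 0.58], 'force': [-0.513, 0.19, -3.125], 'ft_torque': [-0.176, 0.921, 0.028], 'width': 0.063, 'grasp_force': 29.979}
```

>>> carry_out(steps=[0,0,0,8,0,0,-1,0,0,0,16,0,0,-1,0,0,0,24,0,0,-1,0,0,0,32,0,0,-1,0,0,0,40,0,0,-1,0,0,0,48,0,0,-1,0,0,0,56,0,0,-1,0,0,0,62,0,0,-1,0,0,0,62,0,0,-1,0,0,0,62,0,0,-1])

```text
t: 8.75
tool_pos: [0.5384, 0.1661, 0.2416]
eef_rot: [-1.773, -2.08, 0.573]
force: [0.1, 0.3, -2.7]
width: 0.0629
grasp_force: 30.0
```

```bash
python3 - <<'E'
from h import *
st()
E
```

```text
{'t': 8.75, 'q': [-0.591, 0.666, 0.468, 1.323, -0.276, 1.761, 0.05], 'tool_pos': [0.538, 0.166, 0.242], 'eef_rot': [-1.773, -2.08, 0.573], 'force': [0.114, 0.27, -2.667], 'ft_torque': [0.114, -0.907, -0.012], 'width': 0.063, 'grasp_force': 29.979}
```

>>> carry_out(steps=[0,0,0,-8,0,0,-1,0,0,0,-16,0,0,-1,0,0,0,-24,0,0,-1,0,0,0,-32,0,0,-1,0,0,0,-40,0,0,-1,0,0,0,-48,0,0,-1,0,0,0,-56,0,0,-1,0,0,0,-62,0,0,-1,0,0,0,-62,0,0,-1,0,0,0,-62,0,0,-1,0,0,0,-54,0,0,-1,0,0,0,-46,0,0,-1,0,0,0,-38,0,0,-1,0,0,0,-31,0,0,-1,0,0,0,-31,0,0,-1,0,0,0,-31,0,0,-1])

```text
t: 10.35
tool_pos: [0.5386, 0.1661, 0.2419]
eef_rot: [2.039, 2.39, 0.002]
force: [-1.0, -0.3, -3.5]
width: 0.0629
grasp_force: 30.0
```

```bash
python3 - <<'E'
from h import *
st()
for i in range(4): manip.get_image('wrist'); print(manip.state()['force'].round(2),manip.state()['ft_torque'].round(3))
E
```

```text
{'t': 10.35, 'q': [-0.83, 0.309, 0.59, 1.745, -0.188, 1.143, -0.026], 'tool_pos': [0.539, 0.166, 0.242], 'eef_rot': [2.039, 2.39, 0.002], 'force': [-1.02, -0.26, -3.472], 'ft_torque': [-0.126, 0.087, 0.004], 'width': 0.063, 'grasp_force': 29.979}
[-0.46 -0.95 -3.87] [-0.103  0.076 -0.006]
[ 0.29  0.55 -3.62] [-0.099  0.107  0.026]
[-0.25 -0.1  -3.52] [-0.094  0.043  0.08 ]
[-0.33 -0.36 -3.72] [-0.095  0.06   0.037]
```

Tin 1 pulls about 3.7 N, or 375 g, so it holds the collar and goes to the pad. After release I'll check the unloaded force as a reference.

```bash
python3 - <<'E'
from h import *
to(.457,.314,.0535,21.6)
E
```

```text
shift cm [15.84 -5.61 18.92] turn [  0.1   -0.08 -12.52]
```

>>> carry_out(steps=[2,-0.7,0,0,0,-1.5,-1,5,-1.8,0,0,0,-4,-1,8.5,-3,0,0,0,-7,-1,12,-4.3,0,0,0,-10,-1,14.5,-5.1,0,0,0,-12,-1,15.8,-5.6,0,0,0,-12.5,-1,15.8,-5.6,2,0,0,-12.5,-1,15.8,-5.6,5,0,0,-12.5,-1,15.8,-5.6,8.5,0,0,-12.5,-1,15.8,-5.6,12,0,0,-12.5,-1,15.8,-5.6,14.5,0,0,-12.5,-1,15.8,-5.6,16.5,0,0,-12.5,-1,15.8,-5.6,17.8,0,0,-12.5,-1,15.8,-5.6,18.3,0,0,-12.5,-1,15.8,-5.6,18.3,0,0,-12.5,-1,15.8,-5.6,18.3,0,0,-12.5,-1])

```text
t: 12.15
tool_pos: [0.4578, 0.3133, 0.0599]
eef_rot: [1.767, 2.597, 0.002]
force: [1.1, 0.9, -4.7]
width: 0.0629
grasp_force: 30.0
```

```bash
python3 - <<'E'
from h import *
st();to(.457,.314,.0535,21.6)
p,d,m=grab('scene')
cv2.imwrite('pics/s1.png',cv2.resize(p[180:290,170:330,::-1],None,fx=4,fy=4,interpolation=cv2.INTER_CUBIC))
E
```

```text
{'t': 12.15, 'q': [-0.975, 0.508, 0.403, 1.917, -0.278, 0.769, -0.04], 'tool_pos': [0.458, 0.313, 0.06], 'eef_rot': [1.767, 2.597, 0.002], 'force': [1.087, 0.922, -4.678], 'ft_torque': [-0.094, -0.031, 0.018], 'width': 0.063, 'grasp_force': 29.979}
shift cm [ 0.09 -0.05  0.64] turn [ 0.07 -0.02 -0.07]
```

View pics/s1.png

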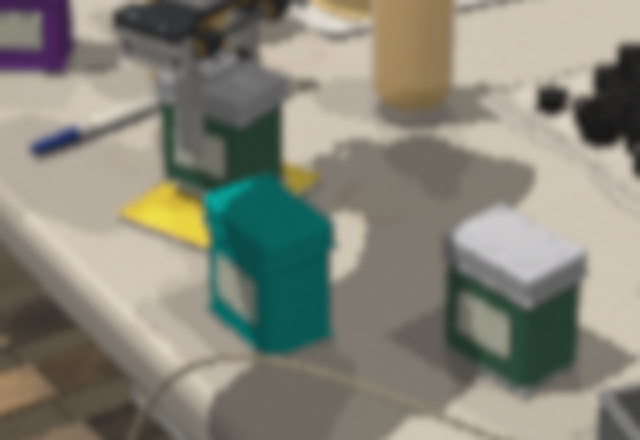

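The crop shows the held tin at (220,130), upright over the pad's middle and just above it. The teal tin and tin 2 haven't been disturbed.

>>> carry_out(steps=[0,0,0.2,0,0,0,-1,0,0,0.4,0,0,0,-1,0,0,0.55,0,0,0,-1,0,0,0.65,0,0,0,-1,0,0,0.65,0,0,0,-1,0,0,0.65,0,0,0,-1])

```text
t: 12.8
tool_pos: [0.4573, 0.3131, 0.0525]
eef_rot: [1.767, 2.597, -0.0]
force: [-0.1, -0.3, -3.3]
width: 0.0627
grasp_force: 30.0
```

>>> carry_out(steps=[0,0,0.1,0,0,0,-1,0,0,0.1,0,0,0,-1,0,0,0.1,0,0,0,-1])

```text
t: 13.1
tool_pos: [0.4573, 0.313, 0.0514]
eef_rot: [1.767, 2.597, -0.0]
force: [0.4, -0.6, -3.5]
width: 0.0629
grasp_force: 30.0
```

>>> carry_out(steps=[0,0,0.1,0,0,0,-1,0,0,0.1,0,0,0,-1,0,0,0.1,0,0,0,-1])

```text
t: 13.4
tool_pos: [0.4573, 0.313, 0.0504]
eef_rot: [1.767, 2.597, -0.0]
force: [-0.3, 0.5, -2.8]
width: 0.0625
grasp_force: 30.0
```

>>> carry_out(steps=[0,0,0.1,0,0,0,-1,0,0,0.1,0,0,0,-1,0,0,0.1,0,0,0,-1])

```text
t: 13.7
tool_pos: [0.4573, 0.313, 0.0494]
eef_rot: [1.767, 2.597, -0.0]
force: [-0.5, 0.4, -3.7]
width: 0.0625
grasp_force: 30.0
```

```bash
python3 - <<'E'
from h import *
for n in('top','scene'):
    p,d,m=grab(n);P=cloud(d,m)
    for nm,c in(('held',(.457,.313)),('tin2',(.519,-.003)),('teal',(.397,.132))):
        k=(d>0)&(np.hypot(P[...,0]-c[0],P[...,1]-c[1])<.028)&(P[...,2]>.09)&(P[...,2]<.13)
        z=P[k][:,2];print(n,nm,k.sum(),np.percentile(z,[10,50,90]).round(4) if k.any() else '')
st()
E
```

```text
top held 0 
top tin2 255 [0.1022 0.1066 0.1116]
top teal 265 [0.1023 0.1068 0.1119]
scene held 80 [0.1107 0.113  0.1153]
scene tin2 158 [0.1035 0.1055 0.1074]
scene teal 143 [0.1031 0.1056 0.1072]
{'t': 13.8, 'q': [-0.969, 0.524, 0.396, 1.922, -0.287, 0.751, -0.033], 'tool_pos': [0.457, 0.313, 0.049], 'eef_rot': [1.767, 2.597, -0.0], 'force': [-0.167, 0.556, -4.789], 'ft_torque': [-0.121, -0.018, -0.015], 'width': 0.062, 'grasp_force': 29.979}
```

>>> carry_out(steps=[0,0,0.15,0,0,0,-1,0,0,0.15,0,0,0,-1])

```text
t: 14.0
tool_pos: [0.4576, 0.3132, 0.0492]
eef_rot: [-1.767, -2.597, -0.001]
force: [-7.5, -6.7, 26.0]
width: 0.0625
grasp_force: 30.0
```

```bash
python3 - <<'E'
from h import *
st();p,d,m=grab('scene');P=cloud(d,m);st()
k=(d>0)&(np.hypot(P[...,0]-.457,P[...,1]-.313)<.06)&(P[...,2]>.0)&(P[...,2]<.14)
h=cv2.cvtColor(p,cv2.COLOR_RGB2HSV)
pad=k&(h[...,0]>18)&(h[...,0]<35)&(h[...,1]>130); print('pad z',np.percentile(P[pad][:,2],[10,50,90]))
c=p[195:250,190:270,::-1];cv2.imwrite('pics/s2.png',cv2.resize(c,None,fx=8,fy=8,interpolation=cv2.INTER_CUBIC))
E
```

```text
{'t': 14.0, 'q': [-0.968, 0.524, 0.395, 1.922, -0.288, 0.75, -0.032], 'tool_pos': [0.458, 0.313, 0.049], 'eef_rot': [-1.767, -2.597, -0.001], 'force': [-7.481, -6.717, 26.041], 'ft_torque': [-1.305, 1.967, 0.151], 'width': 0.062, 'grasp_force': 30.0}
{'t': 14.05, 'q': [-0.968, 0.524, 0.395, 1.922, -0.288, 0.75, -0.032], 'tool_pos': [0.458, 0.313, 0.049], 'eef_rot': [-1.767, -2.597, -0.001], 'force': [-8.21, -5.501, 25.046], 'ft_torque': [-1.295, 1.924, 0.116], 'width': 0.063, 'grasp_force': 29.999}
pad z [0.00508336 0.00829176 0.01098532]
```

View pics/s2.png

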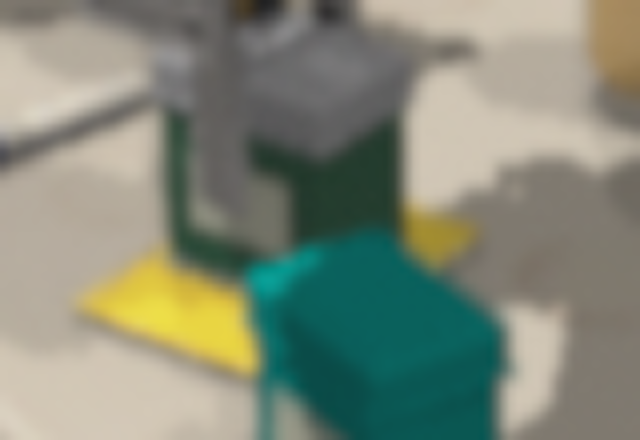

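The tin is standing on the pad with firm contact at 26 N. I'll ease off 1 mm and release.

>>> carry_out(steps=[0,0,-0.05,0,0,0,-1,0,0,-0.1,0,0,0,-1])

```text
t: 14.25
tool_pos: [0.4575, 0.3131, 0.0493]
eef_rot: [1.767, 2.597, 0.001]
force: [0.9, 0.0, -2.2]
width: 0.063
grasp_force: 30.0
```

>>> carry_out(steps=[0,0,0,0,0,0,-0.2,0,0,0,0,0,0,0.1,0,0,0,0,0,0,0.4,0,0,0,0,0,0,1,0,0,0,0,0,0,1,0,0,0,0,0,0,1,0,0,-2,0,0,0,1,0,0,-5,0,0,0,1,0,0,-10,0,0,0,1,0,0,-15,0,0,0,1,0,0,-20,0,0,0,1,0,0,-24,0,0,0,1,0,0,-25,0,0,0,1,0,0,-25,0,0,0,1])

```text
t: 15.65
tool_pos: [0.4577, 0.3134, 0.3001]
eef_rot: [1.767, 2.597, 0.004]
force: [-0.4, -0.1, -1.4]
width: 0.094
grasp_force: 0.0
```

```bash
python3 - <<'E'
from h import *
F=[]
for i in range(6): manip.get_image('wrist'); F.append(manip.state()['force'])
print(np.array(F).round(2)); st(); to(.519,-.003,.30,8.6)
p,d,m=grab('top');rect('placed',p,d,m,(195,200,265,290),.116,(.1,.13))
p,d,m=grab('scene');P=cloud(d,m)
k=(d>0)&(np.hypot(P[...,0]-.457,P[...,1]-.313)<.028)&(P[...,2]>.09)&(P[...,2]<.13)
Q=P[k];A=np.c_[Q[:,:2]-Q[:,:2].mean(0),np.ones(len(Q))];print(len(Q),np.linalg.lstsq(A,Q[:,2],rcond=None)[0])
E
```

```text
[[-0.26 -0.97 -1.17]
 [ 0.13  0.65 -1.02]
 [ 0.31  0.16 -0.43]
 [-0.16 -0.35 -0.67]
 [-0.25  0.38 -0.66]
 [ 0.36 -0.05 -0.75]]
{'t': 15.95, 'q': [-1.069, 0.232, 0.495, 1.688, -0.115, 1.253, -0.173], 'tool_pos': [0.457, 0.313, 0.298], 'eef_rot': [-1.767, -2.597, 0.003], 'force': [0.356, -0.049, -0.751], 'ft_torque': [-0.016, 0.067, -0.025], 'width': 0.094, 'grasp_force': 0.0}
shift cm [-31.66  -5.82  -0.19] turn [-0.1   0.07 12.94]Traceback (most recent call last):
  File "<stdin>", line 5, in <module>
  File "h.py", line 27, in rect
    n,l,s,c=cv2.connectedComponentsWithStats(q);l=l==1+np.argmax(s[1:,4]);v,u=np.nonzero(l)
                                                       ~~~~~~~~~^^^^^^^^^
    return _wrapfunc(a, 'argmax', axis=axis, out=out, **kwds)
    return bound(*args, **kwds)
ValueError: attempt to get argmax of an empty sequence
```

The wrist force now reads about −0.8 N with nothing held. That leaves tin 1 at about 2.9 N net, which doesn't settle it. I'll weigh it again before touching the other tin, averaging samples at one pose with and without the load.

```bash
cat >> h.py <<'E'
def weigh(n=10,name='wrist'):
    F=[]
    for i in range(n):
        manip.get_image(name);s=manip.state();F.append(np.r_[s['force'],s['ft_torque'],s['joint_torque'][[0,1,3,5]]])
    F=np.array(F);print('t',s['t'],'z',s['tool_pos'].round(4),'\nmean',F.mean(0).round(3),'\nsd',F.std(0).round(3))
E
python3 - <<'E'
from h import *
weigh();to(.457,.313,.054,21.6)
p,d,m=grab('scene');P=cloud(d,m)
k=(d>0)&(np.hypot(P[...,0]-.457,P[...,1]-.313)<.028)&(P[...,2]>.09)&(P[...,2]<.13)
Q=P[k];A=np.c_[Q[:,:2]-Q[:,:2].mean(0),np.ones(len(Q))];print(len(Q),np.linalg.lstsq(A,Q[:,2],rcond=None)[0])
rect('placed',p,d,m,(190,180,270,290),.114,(.105,.13))
E
```

```text
t 16.5 z [0.4573 0.3131 0.299 ] 
mean [-7.3000e-02 -1.7100e-01 -2.0400e-01 -5.6000e-02  2.1000e-02 -7.0000e-03
  2.0000e-03 -6.2066e+01 -4.4831e+01 -1.0000e-03] 
sd [0.789 0.445 0.402 0.028 0.027 0.034 0.005 0.048 0.059 0.003]
shift cm [ 1.00e-02 -3.00e-02  2.45e+01] turn [ 0.    0.   -0.06]
115 [0.0484736  0.03815535 0.11176551]
placed 289 [451.2 299.8] [70.5 93.1] 21.0 z 0.1114 [[402.0, 331.0], [435.0, 244.0], [501.0, 269.0], [467.0, 356.0]]
```

>>> carry_out(steps=[0,0,5,0,0,0,1,0,0,10,0,0,0,1,0,0,15,0,0,0,1,0,0,19,0,0,0,1,0,0,22,0,0,0,1,0,0,24,0,0,0,1,0,0,24.6,0,0,0,1,0,0,24.6,0,0,0,1,0,0,24.6,0,0,0,-1,0,0,24.6,0,0,0,-1,0,0,24.6,0,0,0,-1,0,0,24.6,0,0,0,-1,0,0,24.6,0,0,0,-1,0,0,24.6,0,0,0,-1,0,0,24.6,0,0,0,-1])

```text
t: 18.05
tool_pos: [0.4574, 0.3133, 0.0534]
eef_rot: [1.767, 2.598, 0.001]
force: [-2.3, -1.1, 7.9]
width: 0.0626
grasp_force: 30.0
```

>>> carry_out(steps=[0,0,-1,0,0,0,-1,0,0,-3,0,0,0,-1,0,0,-6,0,0,0,-1,0,0,-10,0,0,0,-1,0,0,-14,0,0,0,-1,0,0,-18,0,0,0,-1,0,0,-21.5,0,0,0,-1,0,0,-23.8,0,0,0,-1,0,0,-24.6,0,0,0,-1,0,0,-24.6,0,0,0,-1,0,0,-24.6,0,0,0,-1,0,0,-24.6,0,0,0,-1,0,0,-24.6,0,0,0,-1,0,0,-24.6,0,0,0,-1])

```text
t: 19.45
tool_pos: [0.4572, 0.3129, 0.2984]
eef_rot: [-1.767, -2.597, 0.002]
force: [0.2, -0.0, -3.7]
width: 0.0629
grasp_force: 30.0
```

```bash
python3 - <<'E'
from h import *
weigh();st()
E
```

```text
t 19.95 z [0.4573 0.3131 0.299 ] 
mean [-1.5000e-02  8.5000e-02 -3.6690e+00 -7.2000e-02  1.2000e-02  5.0000e-03
  2.0000e-03 -6.3788e+01 -4.6505e+01  1.5000e-02] 
sd [0.446 0.658 0.501 0.025 0.026 0.035 0.004 0.047 0.048 0.001]
{'t': 19.95, 'q': [-1.078, 0.231, 0.505, 1.687, -0.117, 1.253, -0.171], 'tool_pos': [0.457, 0.313, 0.299], 'eef_rot': [1.767, 2.597, -0.0], 'force': [0.23, -0.662, -3.416], 'ft_torque': [-0.068, 0.008, 0.016], 'width': 0.063, 'grasp_force': 29.985}
```

Tin 1 comes out at about 0.35 kg, heavier than any empty tin but just under the loaded range. To confirm, I'll rock it along its long side and compare the moment when level after each side. A sliding collar would shift it.

>>> carry_out(steps=[0,0,0,0,8,0,-1,0,0,0,0,16,0,-1,0,0,0,0,24,0,-1,0,0,0,0,32,0,-1,0,0,0,0,32,0,-1,0,0,0,0,32,0,-1,0,0,0,0,32,0,-1,0,0,0,0,26,0,-1,0,0,0,0,20,0,-1,0,0,0,0,14,0,-1,0,0,0,0,8,0,-1,0,0,0,0,3,0,-1,0,0,0,0,0,0,-1,0,0,0,0,0,0,-1,0,0,0,0,0,0,-1])

```text
t: 21.45
tool_pos: [0.4569, 0.3139, 0.2992]
eef_rot: [-1.765, -2.598, -0.002]
force: [0.9, -0.1, -3.0]
width: 0.0627
grasp_force: 30.0
```

```bash
python3 - <<'E'
from h import *
weigh();st()
E
```

```text
t 21.95 z [0.4574 0.3129 0.299 ] 
mean [-3.6000e-02  7.4000e-02 -3.7090e+00 -3.9000e-02  1.2000e-02 -1.1000e-02
 -5.2100e-01 -6.3775e+01 -4.6618e+01  1.3000e-02] 
sd [0.433 0.345 0.525 0.031 0.035 0.022 0.723 0.274 0.088 0.004]
{'t': 21.95, 'q': [-1.075, 0.231, 0.502, 1.687, -0.116, 1.253, -0.172], 'tool_pos': [0.457, 0.313, 0.299], 'eef_rot': [-1.768, -2.597, -0.0], 'force': [0.043, -0.395, -3.638], 'ft_torque': [-0.008, 0.008, -0.016], 'width': 0.063, 'grasp_force': 29.985}
```

>>> carry_out(steps=[0,0,0,0,-8,0,-1,0,0,0,0,-16,0,-1,0,0,0,0,-24,0,-1,0,0,0,0,-32,0,-1,0,0,0,0,-32,0,-1,0,0,0,0,-32,0,-1,0,0,0,0,-32,0,-1,0,0,0,0,-26,0,-1,0,0,0,0,-20,0,-1,0,0,0,0,-14,0,-1,0,0,0,0,-8,0,-1,0,0,0,0,-3,0,-1,0,0,0,0,0,0,-1,0,0,0,0,0,0,-1,0,0,0,0,0,0,-1])

```text
t: 23.45
tool_pos: [0.4577, 0.3123, 0.2995]
eef_rot: [1.769, 2.595, 0.001]
force: [-0.9, 0.5, -4.1]
width: 0.0629
grasp_force: 30.0
```

```bash
python3 - <<'E'
from h import *
weigh();st()
E
```

```text
t 23.95 z [0.4572 0.3132 0.2989] 
mean [ 1.4000e-02  7.4000e-02 -3.7200e+00 -5.5000e-02  3.2000e-02  2.4000e-02
  4.8200e-01 -6.4594e+01 -4.6588e+01  1.9000e-02] 
sd [0.381 0.524 0.514 0.032 0.024 0.021 0.699 0.474 0.03  0.007]
{'t': 23.95, 'q': [-1.066, 0.23, 0.49, 1.687, -0.113, 1.253, -0.175], 'tool_pos': [0.457, 0.313, 0.299], 'eef_rot': [1.767, 2.598, -0.0], 'force': [0.165, 0.617, -3.837], 'ft_torque': [-0.066, 0.016, 0.03], 'width': 0.063, 'grasp_force': 29.985}
```

Both signals rule out an empty tin: about 3.7 N at the wrist, and a joint 2 torque change an empty tin couldn't produce at this reach. Tin 1 goes back to the middle of the pad.

>>> carry_out(steps=[0,0,3,0,0,0,-1,0,0,7,0,0,0,-1,0,0,11,0,0,0,-1,0,0,15,0,0,0,-1,0,0,18.5,0,0,0,-1,0,0,21,0,0,0,-1,0,0,23,0,0,0,-1,0,0,24,0,0,0,-1,0,0,24.3,0,0,0,-1,0,0,24.4,0,0,0,-1,0,0,24.5,0,0,0,-1,0,0,24.5,0,0,0,-1])

```text
t: 25.15
tool_pos: [0.4576, 0.3133, 0.0547]
eef_rot: [1.767, 2.597, 0.002]
force: [0.2, -0.2, -3.7]
width: 0.0624
grasp_force: 30.0
```

>>> carry_out(steps=[0,0,0.1,0,0,0,-1,0,0,0.1,0,0,0,-1])

```text
t: 25.35
tool_pos: [0.4576, 0.3133, 0.0534]
eef_rot: [1.767, 2.597, 0.001]
force: [-1.0, -0.3, 1.3]
width: 0.0632
grasp_force: 30.0
```

>>> carry_out(steps=[0,0,0.05,0,0,0,-1,0,0,0.05,0,0,0,-1])

```text
t: 25.55
tool_pos: [0.4576, 0.3133, 0.0534]
eef_rot: [-1.767, -2.597, -0.001]
force: [-4.1, -1.7, 13.6]
width: 0.0627
grasp_force: 30.0
```

>>> carry_out(steps=[0,0,-0.1,0,0,0,-1,0,0,-0.1,0,0,0,-0.1,0,0,-0.1,0,0,0,0.4,0,0,-0.1,0,0,0,1,0,0,-0.1,0,0,0,1,0,0,-0.1,0,0,0,1,0,0,-3,0,0,0,1,0,0,-7,0,0,0,1,0,0,-12,0,0,0,1,0,0,-17,0,0,0,1,0,0,-22,0,0,0,1,-31.6,-5.8,-24.6,0,0,13,1,-31.6,-5.8,-24.6,0,0,13,1,-31.6,-5.8,-24.6,0,0,13,1,-31.6,-5.8,-24.6,0,0,13,1,-31.6,-5.8,-24.6,0,0,13,1,-31.6,-5.8,-24.6,0,0,13,1,-31.6,-5.8,-24.6,0,0,13,1,-31.6,-5.8,-24.6,0,0,13,1,-31.6,-5.8,-24.6,0,0,13,1])

```text
t: 27.55
tool_pos: [0.5193, -0.002, 0.2984]
eef_rot: [-2.05, -2.38, 0.0]
force: [0.3, 0.9, -1.2]
width: 0.0936
grasp_force: 0.0
```

```bash
python3 - <<'E'
from h import *
weigh();p,d,m=grab('wrist','w2.png');np.savez('w2.npz',p=p,d=d,**{k:np.array(x) for k,x in m.items()})
rect('tin2',p,d,m,(240,140,325,232),.105,(.098,.115))
st()
E
```

```text
t 28.05 z [ 0.5194 -0.0019  0.2985] 
mean [-1.5700e-01 -4.4000e-02  4.9400e-01 -4.9000e-02  4.2000e-02  6.0000e-03
  4.2100e-01 -4.9333e+01 -4.4630e+01  3.2000e-02] 
sd [0.776 0.43  0.466 0.023 0.022 0.027 0.731 0.203 0.052 0.001]
tin2 3148 [518.7   2.1] [62.  86.7] 8.4 z 0.1039 [[482.0, 40.0], [494.0, -45.0], [556.0, -36.0], [543.0, 50.0]]
{'t': 28.1, 'q': [-0.702, 0.177, 0.74, 1.773, -0.126, 1.24, 0.221], 'tool_pos': [0.519, -0.002, 0.298], 'eef_rot': [2.049, 2.381, -0.0], 'force': [0.238, -0.25, 0.538], 'ft_torque': [-0.039, 0.087, 0.009], 'width': 0.094, 'grasp_force': 0.0}
```

View pics/w2.png

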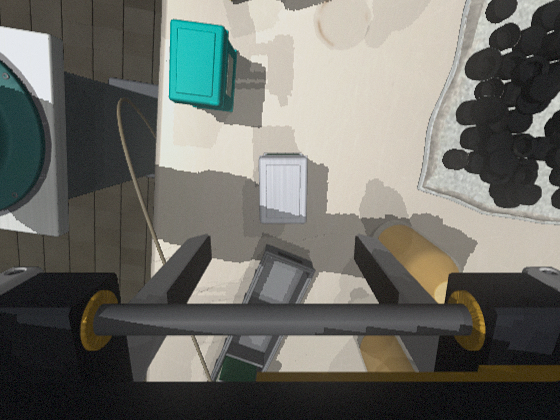

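Tin 2's lid is at (283,188). The crate's free end pocket shows at (283,278), partly hidden by the gripper.

>>> carry_out(steps=[0.4,0,5,0,0,0,1,0.4,0,10,0,0,0,1,0.4,0,14,0,0,0,1,0.4,0,17,0,0,0,1,0.4,0,20,0,0,0,1,0.4,0,22.5,0,0,0,1,0.4,0,24.5,0,0,0,1,0.4,0,25.2,0,0,0,1,0.4,0,25.2,0,0,0,1,0.4,0,25.2,0,0,0,-1,0.4,0,25.2,0,0,0,-1,0.4,0,25.2,0,0,0,-1,0.4,0,25.2,0,0,0,-1,0.4,0,25.2,0,0,0,-1,0.4,0,25.2,0,0,0,-1,0.4,0,25.2,0,0,0,-1])

```text
t: 29.7
tool_pos: [0.5191, 0.0019, 0.0469]
eef_rot: [2.05, 2.381, 0.001]
force: [-0.6, 0.7, 6.5]
width: 0.0628
grasp_force: 30.0
```

>>> carry_out(steps=[0,0,-1,0,0,0,-1,0,0,-3,0,0,0,-1,0,0,-6,0,0,0,-1,0,0,-10,0,0,0,-1,0,0,-14,0,0,0,-1,0,0,-18,0,0,0,-1,0,0,-21,0,0,0,-1,0,0,-23,0,0,0,-1,0,0,-24,0,0,0,-1,0,0,-25.2,0,0,0,-1,0,0,-25.2,0,0,0,-1,0,0,-25.2,0,0,0,-1,0,0,-25.2,0,0,0,-1])

```text
t: 31.0
tool_pos: [0.5184, 0.0018, 0.2976]
eef_rot: [-2.05, -2.38, 0.002]
force: [-1.0, -0.3, -2.0]
width: 0.0629
grasp_force: 30.0
```

```bash
python3 - <<'E'
from h import *
weigh();st()
E
```

```text
t 31.5 z [0.5188 0.0018 0.2985] 
mean [-4.0500e-01  2.3800e-01 -2.1160e+00 -5.7000e-02  6.1000e-02  1.8000e-02
 -0.0000e+00 -4.9482e+01 -4.5428e+01  2.8000e-02] 
sd [0.386 0.362 0.523 0.03  0.022 0.02  0.01  0.141 0.042 0.001]
{'t': 31.5, 'q': [-0.724, 0.177, 0.757, 1.775, -0.128, 1.24, 0.216], 'tool_pos': [0.519, 0.002, 0.298], 'eef_rot': [2.05, 2.381, -0.0], 'force': [0.173, 0.422, -2.853], 'ft_torque': [-0.048, 0.039, 0.033], 'width': 0.063, 'grasp_force': 29.999}
```

Tin 2 weighs about 2.1 N, so it's empty. Next I'll rock it as asked.

>>> carry_out(steps=[0,0,0,8,0,0,-1,0,0,0,16,0,0,-1,0,0,0,24,0,0,-1,0,0,0,31,0,0,-1,0,0,0,31,0,0,-1,0,0,0,23,0,0,-1,0,0,0,15,0,0,-1,0,0,0,7,0,0,-1,0,0,0,-1,0,0,-1,0,0,0,-9,0,0,-1,0,0,0,-17,0,0,-1,0,0,0,-25,0,0,-1,0,0,0,-31,0,0,-1,0,0,0,-31,0,0,-1,0,0,0,-31,0,0,-1])

```text
t: 33.0
tool_pos: [0.5185, 0.0017, 0.2992]
eef_rot: [1.783, 2.069, 0.577]
force: [0.3, -0.1, -1.7]
width: 0.0623
grasp_force: 30.0
```

>>> carry_out(steps=[0,0,0,8,0,0,-1,0,0,0,16,0,0,-1,0,0,0,24,0,0,-1,0,0,0,32,0,0,-1,0,0,0,40,0,0,-1,0,0,0,48,0,0,-1,0,0,0,56,0,0,-1,0,0,0,62,0,0,-1,0,0,0,62,0,0,-1,0,0,0,62,0,0,-1])

```text
t: 34.0
tool_pos: [0.5197, 0.0019, 0.2978]
eef_rot: [-1.783, -2.071, 0.575]
force: [-0.3, -0.4, -2.8]
width: 0.0629
grasp_force: 30.0
```

>>> carry_out(steps=[0,0,0,-8,0,0,-1,0,0,0,-16,0,0,-1,0,0,0,-24,0,0,-1,0,0,0,-32,0,0,-1,0,0,0,-40,0,0,-1,0,0,0,-48,0,0,-1,0,0,0,-56,0,0,-1,0,0,0,-62,0,0,-1,0,0,0,-62,0,0,-1,0,0,0,-62,0,0,-1,0,0,0,-54,0,0,-1,0,0,0,-46,0,0,-1,0,0,0,-38,0,0,-1,0,0,0,-31,0,0,-1,0,0,0,-31,0,0,-1,0,0,0,-31,0,0,-1])

```text
t: 35.6
tool_pos: [0.5206, 0.0027, 0.2985]
eef_rot: [2.047, 2.381, -0.006]
force: [0.1, 0.7, -2.3]
width: 0.0631
grasp_force: 30.0
```

```bash
python3 - <<'E'
from h import *
weigh(5);st();to(.535,-.30,.298,-14.3)
E
```

```text
t 35.85 z [0.5186 0.0018 0.299 ] 
mean [-2.6200e-01 -4.0400e-01 -1.8720e+00 -6.7000e-02  6.6000e-02  7.0000e-03
 -1.3600e-01 -3.9367e+01 -4.5842e+01  2.9100e-01] 
sd [0.237 0.734 0.266 0.027 0.029 0.028 0.069 1.315 0.666 0.354]
{'t': 35.85, 'q': [-0.975, 0.243, 1.084, 1.781, -0.228, 1.251, 0.318], 'tool_pos': [0.519, 0.002, 0.299], 'eef_rot': [2.05, 2.38, 0.004], 'force': [-0.408, 0.571, -1.888], 'ft_torque': [-0.06, 0.102, -0.015], 'width': 0.063, 'grasp_force': 29.999}
shift cm [-30.09  -2.86   0.06] turn [ 0.09 -0.09 22.84]
```

```bash
python3 - <<'E'
from h import *
z=np.load('w2.npz');p,d=z['p'],z['d'];m={k:z[k] for k in('fx','fy','cx','cy','R','t')}
P=cloud(d,m);k=(d>0)&(P[...,2]>.034)&(P[...,2]<.058);q=np.zeros(k.shape,np.uint8);q[236:302,215:335]=k[236:302,215:335]
v,u=np.nonzero(q);w=np.array([ray(m,a,b,.045)[:2] for a,b in zip(u,v)])*1000
r=cv2.minAreaRect(w.astype(np.float32));print(len(u),r,cv2.boxPoints(r).round(1).tolist())
cv2.imwrite('pics/c1.png',np.hstack([cv2.resize(p[230:310,210:340,::-1],None,fx=3,fy=3),cv2.resize(cv2.merge([q*255]*3)[230:310,210:340],None,fx=3,fy=3,interpolation=0)]))
E
```

```text
783 ((537.523193359375, -166.16952514648438), (100.319580078125, 88.18603515625), 75.63522338867188) [[482.3999938964844, -203.8000030517578], [567.7999877929688, -225.6999969482422], [592.7000122070312, -128.5], [507.29998779296875, -106.5999984741211]]
```

View pics/c1.png

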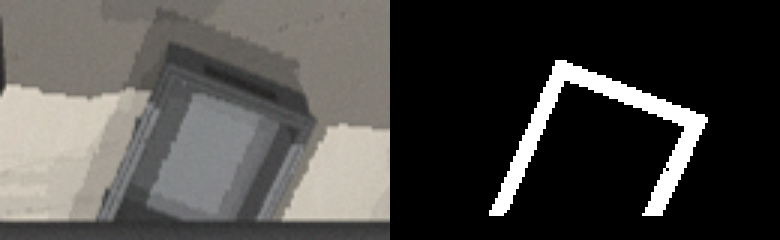

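The wrist crop clearly shows the crate's free end pocket, so I can work out the target.

```bash
python3 - <<'E'
from h import *
to(.537,-.173,.20,-14.4)
E
```

```text
shift cm [-17.57  -0.8    9.88] turn [ 0.09 -0.09 22.94]
```

>>> carry_out(steps=[-2,-0.1,0,0,0,3,-1,-5,-0.3,0,0,0,7,-1,-5,-0.3,0,0,0,7,-1])

```text
t: 36.15
tool_pos: [0.5228, -0.0515, 0.2993]
eef_rot: [2.198, 2.243, 0.003]
force: [-0.3, 0.5, -1.7]
width: 0.0632
grasp_force: 30.0
```

```bash
python3 - <<'E'
from h import *
st();to(.537,-.173,.20,-14.4)
E
```

```text
{'t': 36.15, 'q': [-0.882, 0.276, 1.118, 1.766, -0.262, 1.26, 0.322], 'tool_pos': [0.523, -0.052, 0.299], 'eef_rot': [2.198, 2.243, 0.003], 'force': [-0.272, 0.51, -1.667], 'ft_torque': [-0.045, 0.048, -0.005], 'width': 0.063, 'grasp_force': 29.999}
shift cm [-12.18   1.15   9.92] turn [ 0.12 -0.06 15.56]
```

>>> carry_out(steps=[0,0,3,0,0,2,-1,-2,0.2,6.5,0,0,5,-1,-5,0.5,9.9,0,0,8,-1,-7,0.7,9.9,0,0,11,-1,-7,0.7,9.9,0,0,11,-1])

```text
t: 36.65
tool_pos: [0.5315, -0.1203, 0.1996]
eef_rot: [2.402, 2.024, -0.0]
force: [0.5, -0.2, -1.4]
width: 0.0628
grasp_force: 30.0
```

```bash
python3 - <<'E'
from h import *
st();to(.537,-.173,.12,-14.4)
E
```

```text
{'t': 36.65, 'q': [-0.647, 0.456, 1.057, 1.846, -0.444, 1.101, 0.405], 'tool_pos': [0.532, -0.12, 0.2], 'eef_rot': [2.402, 2.024, -0.0], 'force': [0.463, -0.154, -1.374], 'ft_torque': [-0.089, 0.065, 0.057], 'width': 0.063, 'grasp_force': 30.0}
shift cm [-5.1   1.43  7.96] turn [0.03 0.03 4.66]
```

>>> carry_out(steps=[-2,0.6,0,0,0,2,-1,-4,1.1,0,0,0,4,-1,-5.1,1.4,1,0,0,4.7,-1,-5.1,1.4,4,0,0,4.7,-1,-5.1,1.4,7,0,0,4.7,-1,-5.1,1.4,8,0,0,4.7,-1,-5.1,1.4,8,0,0,4.7,-1,-5.1,1.4,8,0,0,4.7,-1])

```text
t: 37.45
tool_pos: [0.5383, -0.1703, 0.121]
eef_rot: [2.477, 1.931, 0.002]
force: [0.3, -0.1, -2.1]
width: 0.0631
grasp_force: 30.0
```

```bash
python3 - <<'E'
from h import *
st();to(.537,-.173,.06,-14.4)
p,d,m=grab('scene');P=cloud(d,m)
cv2.imwrite('pics/s3.png',cv2.resize(p[215:375,290:440,::-1],None,fx=3.7,fy=3.7,interpolation=cv2.INTER_CUBIC))
E
```

```text
{'t': 37.45, 'q': [-0.462, 0.593, 0.962, 1.868, -0.582, 0.988, 0.509], 'tool_pos': [0.538, -0.17, 0.121], 'eef_rot': [2.477, 1.931, 0.002], 'force': [0.328, -0.071, -2.081], 'ft_torque': [-0.054, 0.024, -0.005], 'width': 0.063, 'grasp_force': 29.999}
shift cm [-0.29 -0.07  6.1 ] turn [ 0.1  -0.02  0.28]
```

View pics/s3.png

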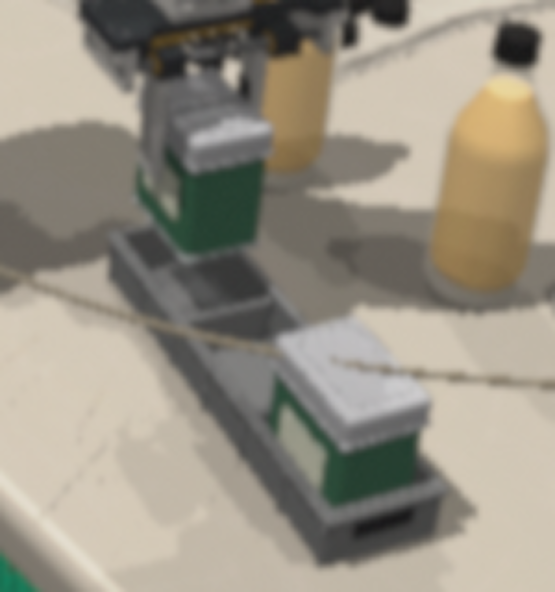

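The tin hangs upright over the end pocket at about (200,270) in the crop, aligned with the crate. I'll lower it while watching the force.

>>> carry_out(steps=[-0.3,0,1,0,0,0.3,-1,-0.3,0,2,0,0,0.3,-1,-0.3,0,3,0,0,0.3,-1,-0.3,0,3.6,0,0,0.3,-1,-0.3,0,3.6,0,0,0.3,-1])

```text
t: 38.0
tool_pos: [0.5363, -0.1734, 0.0825]
eef_rot: [-2.483, -1.923, 0.002]
force: [0.1, 0.2, -1.8]
width: 0.0629
grasp_force: 30.0
```

>>> carry_out(steps=[0,0,0.4,0,0,0,-1,0,0,0.8,0,0,0,-1,0,0,1.2,0,0,0,-1,0,0,1.2,0,0,0,-1])

```text
t: 38.4
tool_pos: [0.5366, -0.1733, 0.071]
eef_rot: [-2.483, -1.924, 0.001]
force: [-1.0, -0.1, -2.2]
width: 0.0625
grasp_force: 30.0
```

>>> carry_out(steps=[0,0,0.4,0,0,0,-1,0,0,0.8,0,0,0,-1,0,0,1.2,0,0,0,-1,0,0,1.4,0,0,0,-1,0,0,1.5,0,0,0,-1,0,0,1.5,0,0,0,-1])

```text
t: 39.0
tool_pos: [0.5368, -0.1735, 0.0564]
eef_rot: [2.483, 1.924, -0.0]
force: [-0.2, -0.3, -1.8]
width: 0.0628
grasp_force: 30.0
```

>>> carry_out(steps=[0,0,0.1,0,0,0,-1,0,0,0.2,0,0,0,-1])

```text
t: 39.2
tool_pos: [0.5369, -0.1734, 0.0546]
eef_rot: [2.483, 1.924, 0.0]
force: [0.5, -0.2, -1.9]
width: 0.0627
grasp_force: 30.0
```

>>> carry_out(steps=[0,0,0.1,0,0,0,-1,0,0,0.15,0,0,0,-1])

```text
t: 39.4
tool_pos: [0.5368, -0.1734, 0.0529]
eef_rot: [2.483, 1.924, -0.0]
force: [1.5, 0.1, -2.1]
width: 0.0633
grasp_force: 30.0
```

>>> carry_out(steps=[0,0,0.08,0,0,0,-1,0,0,0.08,0,0,0,-1])

```text
t: 39.6
tool_pos: [0.5368, -0.1734, 0.0521]
eef_rot: [2.483, 1.924, -0.0]
force: [-0.4, 1.1, -1.6]
width: 0.0628
grasp_force: 30.0
```

>>> carry_out(steps=[0,0,0.08,0,0,0,-1,0,0,0.08,0,0,0,-1])

```text
t: 39.8
tool_pos: [0.5369, -0.1734, 0.0519]
eef_rot: [-2.483, -1.924, -0.001]
force: [-2.1, 2.7, 8.8]
width: 0.063
grasp_force: 30.0
```

>>> carry_out(steps=[0,0,0.05,0,0,0,-1,0,0,0.05,0,0,0,-1])

```text
t: 40.0
tool_pos: [0.537, -0.1735, 0.0518]
eef_rot: [-2.483, -1.924, -0.001]
force: [-5.9, 3.8, 21.0]
width: 0.0626
grasp_force: 30.0
```

The tin is seated on the pocket floor, so I'll release it and lift clear.

>>> carry_out(steps=[0,0,-0.1,0,0,0,-1,0,0,-0.1,0,0,0,-0.1,0,0,-0.1,0,0,0,0.4,0,0,-0.1,0,0,0,1,0,0,-0.1,0,0,0,1,0,0,-0.1,0,0,0,1,0,0,-1,0,0,0,1,0,0,-4,0,0,0,1,0,0,-9,0,0,0,1,0,0,-14,0,0,0,1,0,0,-19,0,0,0,1,0,0,-22,0,0,0,1,0,0,-22,0,0,0,1])

```text
t: 41.3
tool_pos: [0.538, -0.1743, 0.2752]
eef_rot: [2.48, 1.922, 0.006]
force: [0.8, 0.4, 0.2]
width: 0.094
grasp_force: 0.0
```

```bash
python3 - <<'E'
from h import *
st();p,d,m=grab('scene','s4.png');P=cloud(d,m)
for nm,c in(('tin1',(.457,.314)),('tin2',(.537,-.173)),('teal',(.397,.132))):
    k=(d>0)&(np.hypot(P[...,0]-c[0],P[...,1]-c[1])<.025)&(P[...,2]>.09)&(P[...,2]<.13);print(nm,k.sum(),np.percentile(P[k][:,2],[10,50,90]).round(4))
p,d,m=grab('top')
rect('tin1',p,d,m,(195,215,265,290),.116,(.098,.13))
rect('pad',p,d,m,(195,215,260,285),.011,(-.02,.04),((18,130,60),(35,255,255)))
E
```

```text
{'t': 41.3, 'q': [-0.583, 0.427, 1.121, 1.71, -0.405, 1.257, 0.377], 'tool_pos': [0.538, -0.174, 0.275], 'eef_rot': [2.48, 1.922, 0.006], 'force': [0.796, 0.415, 0.182], 'ft_torque': [-0.059, 0.123, 0.041], 'width': 0.094, 'grasp_force': 0.0}
tin1 86 [0.1105 0.1127 0.1149]
tin2 156 [0.1087 0.1106 0.1121]
teal 112 [0.1029 0.1056 0.1079]
tin1 606 [458.3 308.2] [63.8 88.4] 21.5 z 0.1135 [[412.0, 338.0], [445.0, 255.0], [504.0, 279.0], [472.0, 361.0]]
pad 390 [412.6 292.6] [ 47.9 100.8] 19.8 z 0.0097 [[373.0, 332.0], [407.0, 237.0], [452.0, 253.0], [418.0, 348.0]]
```

View pics/s4.png

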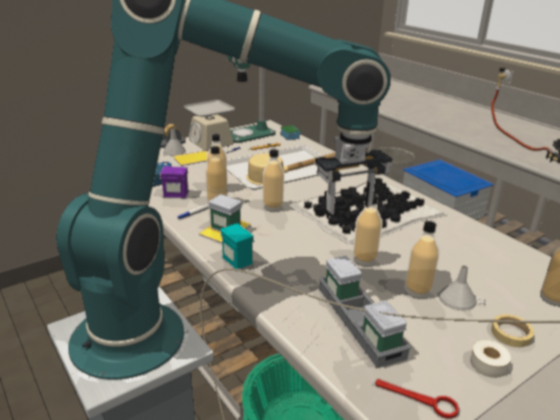

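The final view shows the loaded tin upright on the pad at (225,213) and the empty one in the crate's end pocket at (343,280). The bottles haven't moved. The loaded tin is within about 3 mm of the pad's centre, and the other's lid height (110.6 mm) shows it is fully down.

```bash
python3 -c "
from station import manip
print(manip.sign_off())"
```

```text
the job is handed in; nothing more can be done
None
```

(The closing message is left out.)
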